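# Load a counting chamber under the over-centre clip of a sloping viewing stand

### The job

Load the counting chamber for viewing: swing the viewing stand's spring clip up until it stays open by itself, slide the chamber carrier along the sloping bed beneath the raised clip, with its leading end under the fixed lip, and press it lightly but firmly home against the end wall. Then lower the clip onto the carrier with control, never letting it snap shut, so that it holds the carrier flat on the bed and against the bottom ledge, and let go. Leave the two bottles, the dish and the slide box where they stand.

Things in the scene. Friction and masses are not known exactly. Their poses are not given: they have to be found in the camera images.
- bed: Grey bed, 78 x 150 mm, of a white viewing stand fixed to the table; it rises to the robot's right at 0.56 rad. Origin on its surface, 45 mm above the table, where the loaded carrier's origin belongs. x up the slope, y along the bed (away from the robot), z out of the bed. Surface x -30..48, y -62..88 mm. A ledge 7 mm high runs along the bottom edge, its upper face at x = -20 mm. The far (+y) end is open.
- end_pocket: Fixed aluminium wall and lip at the bed's near (-y) end; origin and axes as bed. The wall's face, which the carrier's leading end meets, is at y = -50 mm; wall 10 mm thick. The lip covers y -50..-36, x -26..24 mm; underside 8.5 mm, top 12.5 mm above the bed. So the carrier must be slid in towards -y, parallel to the bed.
- clip (a joint): Spring clip's angle, rad: 0 shut on the bare bed (start), about 0.15 resting on the carrier, 1.15 open at its stop. Over-centre: the spring drives it shut below 0.62 and open above, with up to about 0.11 N m (3 N at the tab). Let go above 0.62 it goes to 1.15 and stays open; let go below, it snaps shut at some 10 rad/s, so hold the tab until it rests on the carrier.
- clip_hinge (a point): Point on the clip's hinge axis, at x 34, y 3, z 10 mm in the bed's frame; the axis is parallel to the bed's y. Dark ears 14 mm high stand beside it at y -17..-10 and 16..23 mm. The clip opens by its free end rising from the bed and swinging up the slope.
- clip_tab (a point): Grip point on the clip's red tab: 38 mm down the slope from the hinge axis and 20 mm above it at joint 0; turns with the clip. Tab 12 mm wide along the hinge axis (pinch it so), 6 mm thick; it stands square on the end of a 10 mm wide arm and reaches 10 mm beyond this point and 17 mm below it. Below is a rubber foot; open, it still hangs 38 mm over the bed at x 10 to 20 mm: slide the carrier in from y > 70 mm.
- carrier: Counting chamber in its loose black carrier plate, 40 (x) x 100 (y) x 6 mm, about 60 g, flat on the table at the robot's right. Origin at the centre of its underside, z out of its face. Leading end at y = -50 mm; a blue grip post stands at the trailing end. Loaded, its origin and axes agree with those of bed.
- carrier_grip (a point): Grip point on the carrier's blue post, at the carrier's x 0, y 44 mm, 29 mm above its underside. The post is 12 mm wide along the carrier's x (pinch it so), 10 mm along y; its top is 40 mm above the underside.
- bottle_red: Small white dropper bottle with a red cap, 33 mm wide, 62 mm high, between the carrier and the sharps box; origin under its centre. Leave alone.
- bottle_brown: Brown dropper bottle with a black cap, 35 mm wide, 74 mm high, by the stand's near end; origin under its centre. Leave alone.
- dish: Round dish, 60 mm wide, 14 mm high, between the centrifuge and the sharps box; origin under its centre. Leave alone.
- slide_box: Blue and white carton, 62 x 84 x 32 mm, beyond the centrifuge; origin under its centre. Leave alone.
Mind the look-alikes: they are no part of the job. Leave any red look-alike of the carrier alone.

How it is judged:
By the outcome, as a careful person would: the job done as asked, in the order asked, and still so for the second after the job is handed in, with the robot touching nothing.
It also fails if it takes over 72 s, if anything falls off the work surface, if the arm or the gripper's body presses on something with over 40 N, if the wrist force passes 120 N, or if a joint passes its speed limit or range.

### The arm

A 6-joint arm with a two-finger parallel gripper is mounted at the origin on the work surface; the furniture and walls round the work are solid. World frame = base frame: x ahead of the robot, y to its left, z up, the work surface at z = 0. Lengths are in mm, angles in rad, forces in N, time in s.
With the tool pointing down it reaches from about 425 to 925 mm from the base axis. Payload 12.5 kg.
Tool frame: the origin (TCP) lies at the very end of the fingers, on their centre line; the grasp point (between the pads) lies 19 mm behind it; z points along the fingers, y is the direction in which the jaws open and shut (so a half turn about z gives the same grasp; the last joint's range is limited). The gripper opens to 85 mm and grips with 20 to 120 N. Pads are 22 mm wide; open, the fingers measure 114 mm over their backs; the gripper's body (76 mm by 85 mm) begins 54 mm behind the grasp point. The pads swing forward as they close: fully open they stand 13 mm farther back than shut.
Start: joints at [-1.443, 0.491, 1.559, -0, 1.092, -0.106], TCP at [144.819, -608.007, 231.327] pointing down, gripper open.
Joint ranges: [-3.1, 3.1], [-0.84, 2.19], [0.05, 2.79], [-1.13, 4.28], [0.06, 2.93], [-2.69, 2.69]. Speed limits (rad/s): [2.22, 2.22, 2.79, 3.14, 3.14, 3.14].

### API

Orientations are given as [roll, pitch, yaw] about the fixed x, y, z axes, in that order (R = Rz(yaw) Ry(pitch) Rx(roll)).
In Python, from bench import env, camera, camera_params, job_done gives the robot as it stands. The module is installed in compiled form; this text tells all that it offers.
- The arm moves only by the tool jog_arm, never from a script. Its argument "plan" is a list of rows, each a list of 7 numbers: the closure in counts, from 0 (fully open) to 255 (shut), then the shift along the tool's x, y, z in cm, then the turn, a rotation vector about the tool's x, y, z in rad. A call has exactly 8 rows; each row is the pose to reach, as a shift and turn from the pose measured when the call began, along the tool's axes at that moment; what a row does not reach only later rows make up. A row lasts 1/12 s, in which the tool goes at most 41.7 mm and 7.16 degrees, less where a joint would pass 70% of its speed; a pose out of reach is approached as far as the arm can. A call with a gripper value outside its range is refused whole. The fingers move at their own pace and stop on an object; "newtons" is the grip in N (left out, the last holds). Time passes only in rows, so rows that repeat a pose let the fingers close, or fill a call up. It gives the time, the measured TCP pose, the force and the opening at its end, in the units of the state.
- env.read_state(): the state, without advancing time (a new reading comes with each control period).
- camera(name): name is "scene" or "top" or "wrist"; returns the picture (420x560x3 uint8, red, green, blue); there is no depth.
- camera_params(name): a dict with "K" (3x3 intrinsics, pixels), "k1" (the pictures are not rectified: a ray, as slopes to the right and down, at radius r is drawn at 1 + k1 r^2 times it, then the intrinsics apply), "rvec" (rotation vector, rad) and "tvec" (3), from world to camera coordinates, as OpenCV has them. Camera axes: x right, y down, z forward; pixel columns grow to the right and rows downward; lengths in mm; the calibration is good to about 2 mm. A picture is of the moment at which its call begins: read the wrist's pose just before it. camera_params takes no time and is no camera call; for the wrist camera it gives the pose at the moment of the call.
- job_done(): hands the job in, once; it reports no verdict.
The state is a dict: "clock": time; "joint_pos": joint angles; "joint_velocities": joint speeds; "tau": joint torques, N m; "tcp_pos": TCP position; "ee_rot": TCP orientation; "ft_force": force on the tool from outside, world axes, zero at the start; "wrist_torque": the same for the moment, N m; "opening": opening from 0.0 (shut) to 1.0 (fully open).
Only numpy, scipy, OpenCV 4.12 (cv2) and the standard library are available. Lean on these libraries where they do the work, as an engineer would, in place of code of your own. Each camera call takes 0.05 s, during which the arm holds its last target. There are 200 camera calls.

## Working session

There is one attempt and no reset: what is moved stays moved. The work goes in short steps, Python scripts to look and compute and a tool call to move; the robot and the scene stay as the last step left them, time stands still between calls to the robot, and variables do not carry over. Pictures are saved under pics/ and viewed, about 8 in all and at most 12, crops included, and the job is handed in when it is done.

Besides the shell and the picture viewer there is one more tool, called after "Emit:" as name(argument=value, ...) on one line, values as JSON. jog_arm: Moves the arm, as the interface text tells. Its arguments: {"type":"object","properties":{"plan":{"type":"array","items":{"type":"array","items":{"type":"number"}}},"newtons":{"type":"number"}},"required":["plan"]}

```bash
mkdir -p pics; python3 - <<'E'
from bench import env,camera,camera_params
import cv2
print(env.read_state())
for n in("scene","top"):
    im=camera(n); p=camera_params(n); print(n,p)
    cv2.imwrite(f"pics/{n}0.png",im[...,::-1])
E
```

```text
{'clock': 0.0, 'joint_pos': array([-1.44263463e+00,  4.91556804e-01,  1.55948736e+00,  4.93323969e-06,
        1.09170540e+00, -1.05601635e-01]), 'joint_velocities': array([-0.00075061, -0.00098733,  0.00050736, -0.00056772, -0.0011172 ,
       -0.00111562]), 'tau': array([-2.38759756e-03, -6.18463969e+01, -2.61591446e+01, -1.05390945e-04,
        4.10198249e-03, -5.12523229e-06]), 'tcp_pos': array([ 144.76578373, -607.7512208 ,  230.71640134]), 'ee_rot': array([-3.14044266e+00, -1.26294789e-04,  2.33760985e-01]), 'ft_force': array([ 0.497737  ,  0.02326951, -0.70024791]), 'wrist_torque': array([-0.05170977, -0.0436246 , -0.00946049]), 'opening': 1.0032782157658378}
scene {'K': array([[478.44219318,   0.        , 276.0821605 ],
       [  0.        , 478.44219318, 205.84042422],
       [  0.        ,   0.        ,   1.        ]]), 'k1': -0.09422992033015232, 'rvec': array([ 0.59668195, -2.65413276,  1.21621835]), 'tvec': array([ 325.38922492,  285.42503324, 1296.45407956])}
top {'K': array([[383.57598033,   0.        , 290.79308535],
       [  0.        , 383.57598033, 215.83701948],
       [  0.        ,   0.        ,   1.        ]]), 'k1': -0.032150268444840174, 'rvec': array([ 2.22559358, -2.15994553,  0.08028829]), 'tvec': array([-169.22227381,  416.25251818, 1183.89334452])}
```

View pics/scene0.png

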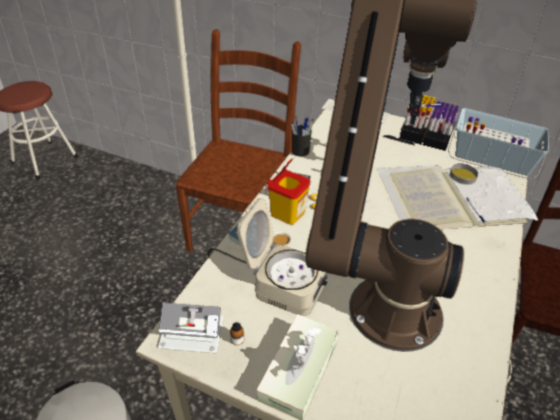

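View pics/top0.png

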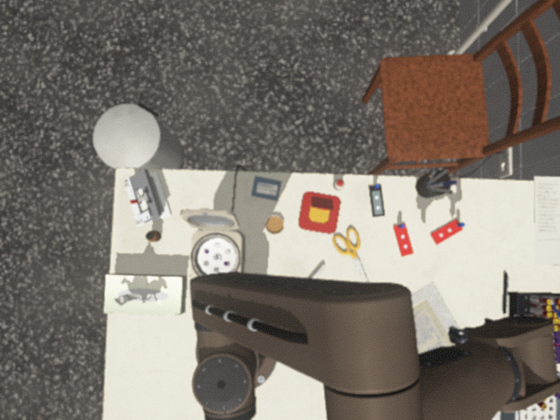

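The scene view shows the stand at about (190,325). The top view shows the stand at (147,195), the black carrier at (377,200), red look-alikes at (403,238) and (447,231), and the red-capped bottle at (339,184). Next I'll enlarge both.

```bash
cat > h.py <<'E'
import numpy as np,cv2
from scipy.spatial.transform import Rotation as R
from bench import env,camera,camera_params
def proj(p,P):
    Rm=cv2.Rodrigues(p['rvec'])[0]; c=np.atleast_2d(P)@Rm.T+p['tvec']
    s=c[:,:2]/c[:,2:]; s=s*(1+p['k1']*(s**2).sum(1,keepdims=True))
    K=p['K']; return s*[K[0,0],K[1,1]]+K[:2,2]
def ray(p,uv):
    K=p['K']; d=(np.array(uv,float)-K[:2,2])/[K[0,0],K[1,1]]; s=d.copy()
    for _ in range(20): s=d/(1+p['k1']*(s@s))
    Rm=cv2.Rodrigues(p['rvec'])[0]; return -Rm.T@p['tvec'],Rm.T@np.r_[s,1]
def at(p,uv,z):
    o,d=ray(p,uv); return o+d*(z-o[2])/d[2]
E
python3 - <<'E'
from h import *
t=cv2.imread('pics/top0.png'); s=cv2.imread('pics/scene0.png')
f=lambda im,x,y,w,h,k:cv2.resize(im[y:y+h,x:x+w],None,fx=k,fy=k,interpolation=cv2.INTER_CUBIC)
a=f(t,110,160,66,50,6);b=f(t,350,176,66,50,6);c=f(s,150,290,66,50,6)
d=f(t,140,170,33,25,12)
cv2.imwrite('pics/m1.png',np.vstack([np.hstack([a,b]),np.hstack([c,d])]))
p=camera_params('top')
for n,uv,z in [('stand',(147,195),45),('carrier',(377,200),6),('bred',(339,184),62),('dish',(275,224),14),('bbrown',(153,236),74),('red1',(403,238),6),('sharps',(320,212),80),('centri',(215,258),80),('slidebox',(265,188),32)]: print(n,at(p,uv,z).round())
E
```

```text
stand [470. 285.  45.]
carrier [ 480. -428.    6.]
bred [ 519. -299.   62.]
dish [ 394. -108.   14.]
bbrown [345. 250.  74.]
red1 [ 362. -512.    6.]
sharps [ 431. -242.   80.]
centri [286.  62.  80.]
slidebox [504. -74.  32.]
```

View pics/m1.png

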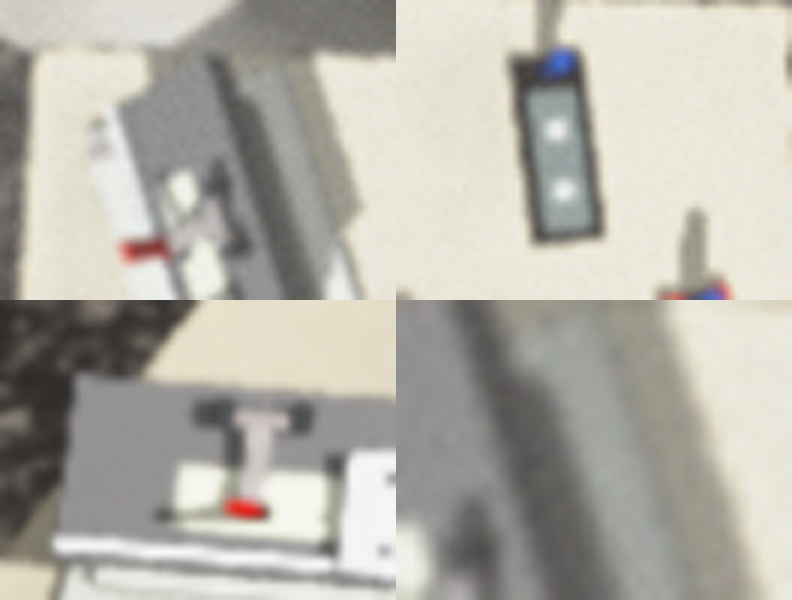

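The montage shows the bed with its far corners at (75,378) and (55,545) in the scene crop. The ears, red tab, lip edge, and the carrier's corners with its blue post at (560,62) are also visible. I'll fit both poses.

```bash
cat >> h.py <<'E'
def bedR(psi,t=0.56): return R.from_euler('z',psi)*R.from_euler('y',-t)
def rel(Pt,Rt,s=None):
    "shift (cm) and rotvec in the tool frame from the measured pose to target TCP pose"
    s=s or env.read_state(); R0=R.from_euler('xyz',s['ee_rot'])
    return (R0.inv().apply(np.array(Pt)-s['tcp_pos'])/10).round(2),(R0.inv()*Rt).as_rotvec().round(3)
E
python3 - <<'E'
from h import *
from scipy.optimize import least_squares
pt,ps=camera_params('top'),camera_params('scene')
A=lambda u,v:(110+u/6-.4,160+v/6-.4); B=lambda u,v:(350+(u-396)/6-.4,176+v/6-.4); C=lambda u,v:(150+u/6-.4,290+(v-300)/6-.4)
obs=[(pt,(48,88,0),A(207,57)),(pt,(34,19.5,20),A(218,180)),(pt,(34,-13.5,20),A(238,237)),(pt,(-4,3,40),A(124,250)),
(ps,(48,88,0),C(75,378)),(ps,(-30,88,7),C(55,545)),(ps,(34,23,17),C(195,413)),(ps,(34,-17,17),C(312,415)),(ps,(-4,3,40),C(246,510)),(ps,(24,-36,12.5),C(345,452))]
def f(q):
    r=[]
    for p,b,uv in obs: r.append(proj(p,bedR(q[2]).apply(b)+[q[0],q[1],45])[0]-uv)
    return np.ravel(r)
s=least_squares(f,[470,290,-1.4],loss='soft_l1'); print(s.x,f(s.x).reshape(-1,2).round(1))
co=[((0,44,40),B(560,62)),((-20,50,6),B(512,58)),((-20,-50,6),B(535,243)),((20,-50,6),B(602,236))]
g=lambda q:np.ravel([proj(pt,R.from_euler('z',q[2]).apply(b)+[q[0],q[1],0])[0]-uv for b,uv in co])
s=least_squares(g,[480,-428,-1.5],loss='soft_l1'); print(s.x,g(s.x).reshape(-1,2).round(1))
E
```

```text
[451.87499448 295.70664329  -1.19936281] [[-0.4 -1.3]
 [-3.4  1.7]
 [-3.3  2.6]
 [ 0.7  0.1]
 [ 0.  -1.6]
 [-1.   1.4]
 [ 3.  -0.7]
 [-0.8  0.1]
 [-1.  -1.5]
 [ 1.1 -1.4]]
[ 479.37856938 -426.52714995   -1.43571987] [[ 0.4 -1. ]
 [-0.5  0. ]
 [-0.6  0.5]
 [ 0.7  0.3]]
```

```bash
python3 - <<'E'
from h import *
print(rel([450,-430,260],R.from_euler('xyz',[np.pi,0,.135])))
E
```

```text
(array([ 33.81, -10.23,  -2.91]), array([-0.001, -0.   ,  0.099]))
```

Emit:
jog_arm(plan=[[0,4,-1.2,-0.4,0,0,0.02],[0,8,-2.4,-0.8,0,0,0.04],[0,12,-3.6,-1.1,0,0,0.06],[0,16,-4.8,-1.4,0,0,0.08],[0,20,-6,-1.8,0,0,0.1],[0,24,-7.3,-2.1,0,0,0.1],[0,28,-8.5,-2.5,0,0,0.1],[0,31.5,-9.5,-2.8,0,0,0.1]])

```text
clock: 0.77
tcp_pos: [430.9, -440.8, 259.0]
ee_rot: [-3.14, 0.0, 0.134]
ft_force: [-0.2, -0.5, 0.8]
opening: 0.997
```

```bash
python3 - <<'E'
from h import *
p=camera_params('wrist'); s=env.read_state(); im=camera('wrist')
print(s['tcp_pos'],s['ee_rot'],s['clock'])
Rm=cv2.Rodrigues(p['rvec'])[0];o=-Rm.T@p['tvec'];R0=R.from_euler('xyz',s['ee_rot'])
print('cam in tool',R0.inv().apply(o-s['tcp_pos']),R0.inv().apply(Rm[2]),R0.inv().apply(Rm[0]))
np.savez('w1.npz',**p)
im=im[...,::-1].copy(); cv2.imwrite('pics/w1.png',im)
q=[479.4,-426.5,-1.436]
P=R.from_euler('z',q[2]).apply([(0,44,40),(-20,50,6),(20,50,6),(20,-50,6),(-20,-50,6)])+[q[0],q[1],0]
print(proj(p,P).round(1))
E
```

```text
[ 430.9235134  -440.75972325  258.98963149] [-3.14022528e+00  1.35726691e-04  1.34070755e-01] 0.7667
cam in tool [ 7.72044638e+01 -6.03304736e-02 -1.42710562e+02] [-2.99414598e-01  4.28546292e-04  9.54123008e-01] [ 5.03326825e-04  9.99999831e-01 -2.91202306e-04]
[[272.2  81.3]
 [253.5  76.8]
 [292.2  76.7]
 [291.3 172.3]
 [255.6 172.3]]
```

View pics/w1.png

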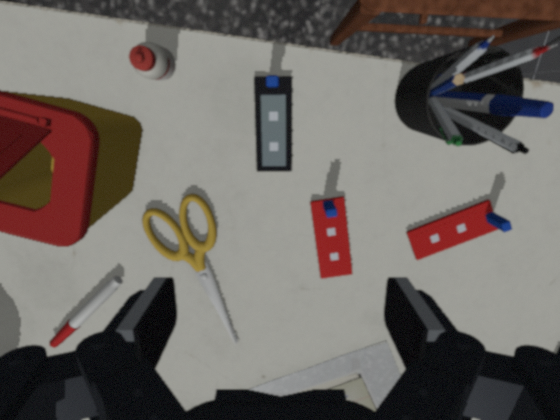

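The wrist view shows the carrier's corners at (255,76), (293,76), (291,170) and (257,171), with its post at (272,81). These are within 2 px of the prediction, so the carrier pose stands. Next, the clip.

```bash
python3 - <<'E'
from h import *
print(rel([565,-190,330],R.from_euler('xyz',[np.pi,0,.134+.75])))
E
```

```text
(array([ 16.21, -22.8 ,  -6.98]), array([-0.   , -0.002, -0.747]))
```

Emit:
jog_arm(plan=[[0,2,-2.9,-1.0,0,0,-0.1],[0,4,-5.7,-2,0,0,-0.2],[0,6.1,-8.6,-3,0,0,-0.3],[0,8.1,-11.4,-4,0,0,-0.4],[0,10.1,-14.2,-5,0,0,-0.5],[0,12.2,-17.1,-6,0,0,-0.6],[0,14.2,-20,-7,0,0,-0.7],[0,16.2,-22.8,-7,0,0,-0.78]])

```text
clock: 1.48
tcp_pos: [565.7, -188.4, 332.0]
ee_rot: [3.139, -0.003, 0.922]
ft_force: [-0.5, -0.6, 0.6]
opening: 0.998
```

```bash
python3 - <<'E'
from h import *
print(rel([560,110,330],R.from_euler('xyz',[np.pi,0,1.65])))
E
```

```text
(array([ 23.44, -18.48,   0.21]), array([ 0.004, -0.002, -0.728]))
```

Emit:
jog_arm(plan=[[0,3,-2.3,0,0,0,-0.1],[0,6,-4.6,0,0,0,-0.2],[0,9,-6.9,0,0,0,-0.3],[0,12,-9.2,0,0,0,-0.4],[0,15,-11.6,0,0,0,-0.5],[0,18,-14,0,0,0,-0.6],[0,21,-16.3,0,0,0,-0.7],[0,23.5,-18.5,0,0,0,-0.75]])

```text
clock: 2.15
tcp_pos: [559.9, 112.8, 331.9]
ee_rot: [3.138, -0.0, 1.679]
ft_force: [1.1, -0.2, -0.6]
opening: 1.002
```

```bash
python3 - <<'E'
from h import *
print(rel([455,290,270],R.from_euler('xyz',[np.pi,0,1.94])))
E
```

```text
(array([18.75, -8.54,  6.16]), array([ 0.004,  0.   , -0.261]))
```

Emit:
jog_arm(plan=[[0,3,-1.4,1,0,0,-0.05],[0,6,-2.7,2,0,0,-0.1],[0,9,-4.1,3,0,0,-0.15],[0,12,-5.5,4,0,0,-0.2],[0,15,-6.9,5,0,0,-0.26],[0,17.5,-8,5.8,0,0,-0.26],[0,18.7,-8.5,6.2,0,0,-0.26],[0,18.7,-8.5,6.2,0,0,-0.26]])

```text
clock: 2.82
tcp_pos: [454.1, 291.2, 268.7]
ee_rot: [3.14, 0.001, 1.941]
ft_force: [0.1, -0.5, 0.4]
opening: 1.0
```

```bash
python3 - <<'E'
from h import *
p=camera_params('wrist'); s=env.read_state(); im=camera('wrist')
print(s['tcp_pos'],s['ee_rot'],s['clock'])
np.savez('w2.npz',**p)
im=im[...,::-1].copy(); cv2.imwrite('pics/w2raw.png',im)
im=cv2.resize(im[0:300,100:500],None,fx=2,fy=2,interpolation=cv2.INTER_CUBIC); cv2.imwrite('pics/w2.png',im)
E
```

```text
[454.07667821 291.17413541 268.6993383 ] [3.13965377e+00 6.37963902e-04 1.94095389e+00] 2.8167
```

View pics/w2.png

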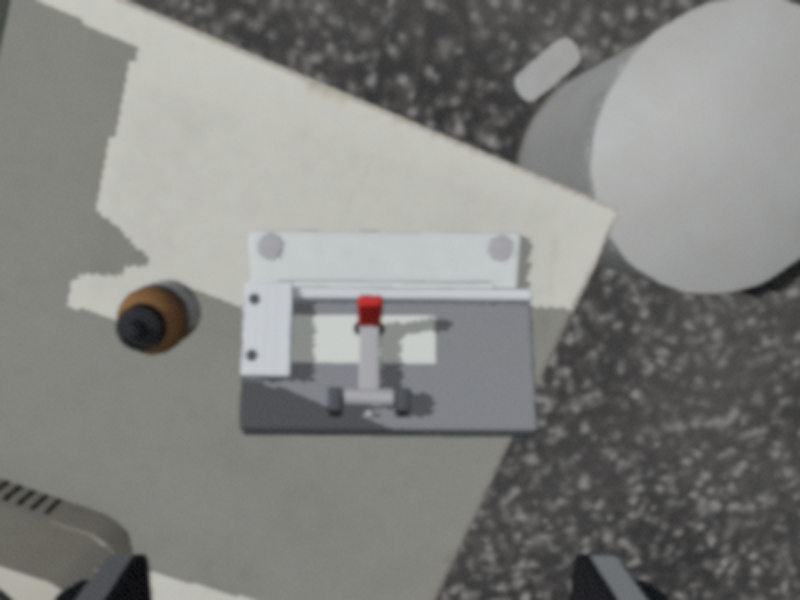

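The wrist view shows the stand nearly square to the tool: bed top corners at (241,431) and (536,431), lip edge at u=292, tab at (370,300), ears at (335,401) and (403,401). I'll refine the bed pose from it.

```bash
python3 - <<'E'
from h import *
from scipy.optimize import least_squares
p=dict(np.load('w2.npz'))
W=lambda u,v:(100+u/2-.25,v/2-.25)
obs=[((48,88,0),W(536,431)),((48,-62,0),W(241,431)),((-30,88,7),W(530,290)),((-26,-36,12.5),W(293,283)),((24,-36,12.5),W(291,376)),((-26,-60,12.5),W(246,283)),((24,-60,12.5),W(241,376)),((-4,3,40),W(370.5,298)),((34,19.5,14),W(403,401)),((34,-13.5,14),W(335,401))]
f=lambda q:np.ravel([proj(p,bedR(q[2]).apply(b)+[q[0],q[1],45])[0]-uv for b,uv in obs])
s=least_squares(f,[452,296,-1.2],loss='soft_l1'); print(s.x,f(s.x).reshape(-1,2).round(1))
E
```

```text
[454.07517041 297.8975735   -1.21599481] [[ 0.8  1.7]
 [-1.6 -0.4]
 [ 1.8 -2.4]
 [ 0.1  0.5]
 [-0.7  0.7]
 [-0.   0.1]
 [-0.2  0.3]
 [ 0.2  2.3]
 [-0.1 -1.7]
 [-0.  -2.2]]
```

```bash
cat >> h.py <<'E'
B0=np.array([454.,298,45]); PSI=-1.213; RB=bedR(PSI)
def clip(th,back=0):
    rt=R.from_euler('y',th); return B0+RB.apply([34,3,10])+RB.apply(rt.apply([-38,0,1+back])), RB*rt*R.from_euler('y',np.pi)
E
python3 - <<'E'
from h import *
for b in(60,25,0): P,r=clip(0,b); print(b,P.round(),*rel(P,r))
E
```

```text
60 [442. 338. 103.] [ 4.9   0.48 16.62] [ 0.006 -0.559  0.011]
25 [449. 320.  73.] [ 3.04  0.45 19.59] [ 0.006 -0.559  0.011]
0 [454. 308.  52.] [ 1.72  0.43 21.71] [ 0.006 -0.559  0.011]
```

Emit:
jog_arm(plan=[[165,1,0.1,2,0,-0.08,0],[165,2,0.2,4,0,-0.16,0],[165,3,0.3,6.5,0,-0.26,0.01],[165,4,0.4,9,0,-0.36,0.01],[165,4.5,0.5,11.5,0,-0.46,0.01],[165,4.9,0.5,14,0,-0.56,0.01],[165,4.9,0.5,16,0,-0.56,0.01],[165,4.9,0.5,16.5,0,-0.56,0.01]], newtons=30)

```text
clock: 3.53
tcp_pos: [442.3, 336.9, 100.9]
ee_rot: [3.141, 0.563, 1.93]
ft_force: [-0.2, -0.2, -0.6]
opening: 0.355
```

```bash
python3 - <<'E'
from h import *
p=camera_params('wrist'); im=camera('wrist')
im=im[...,::-1].copy()
q=np.r_[[B0+RB.apply(RB.inv().apply([0,0,0])+[-4,3,40])],[B0+RB.apply(v) for v in([-26,-36,12.5],[24,-36,12.5],[48,88,0],[-4,-3,40],[-4,9,40])]]
uv=proj(p,q); print(uv.round())
for a in uv: cv2.drawMarker(im,tuple(int(i) for i in a.round()),(0,255,0),1,6)
cv2.imwrite('pics/w3.png',im)
for b in(25,0): P,r=clip(0,b); print(b,P.round(),*rel(P,r))
E
```

```text
[[279. 255.]
 [212. 200.]
 [216. 278.]
 [406. 301.]
 [268. 255.]
 [291. 255.]]
25 [449. 320.  73.] [ 0.03 -0.01  3.36] [0.002 0.002 0.   ]
0 [454. 308.  52.] [ 0.04 -0.01  5.86] [0.002 0.002 0.   ]
```

View pics/w3.png

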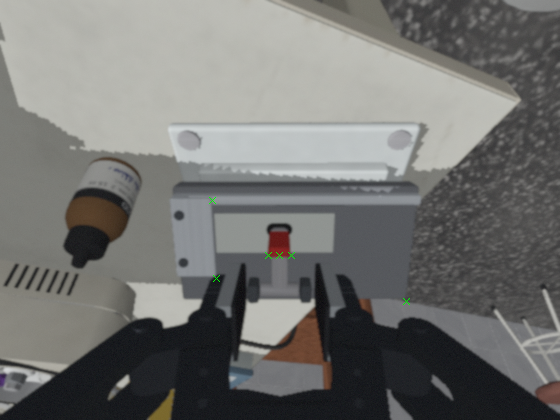

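The markers fall on the tab tip (280,255) and the lip corners within 3 px, and the tab is centred between the fingers. Descend and grip.

Emit:
jog_arm(plan=[[165,0,0,1.2,0,0,0],[165,0,0,2.4,0,0,0],[165,0,0,3.6,0,0,0],[165,0,0,4.8,0,0,0],[165,0,0,5.6,0,0,0],[165,0,0,5.8,0,0,0],[255,0,0,5.8,0,0,0],[255,0,0,5.8,0,0,0]], newtons=30)

```text
clock: 4.25
tcp_pos: [452.9, 307.3, 52.9]
ee_rot: [-3.142, 0.562, 1.929]
ft_force: [-4.1, -1.6, 0.4]
opening: 0.135
```

Emit:
jog_arm(plan=[[255,0,0,0,0,0,0],[255,0,0,0,0,0,0],[255,0,0,0,0,0,0],[255,0,0,0,0,0,0],[255,0,0,0,0,0,0],[255,0,0,0,0,0,0],[255,0,0,0,0,0,0],[255,0,0,0,0,0,0]])

```text
clock: 4.92
tcp_pos: [452.8, 307.3, 53.0]
ee_rot: [-3.142, 0.563, 1.929]
ft_force: [-0.7, -2.9, -1.8]
opening: 0.132
```

```bash
python3 - <<'E'
from h import *
print(rel(*clip(0)))
for t in np.arange(.07,1.2,.07): P,r=clip(t); print(round(t,2),*rel(P,r))
E
```

```text
(array([0.05, 0.09, 0.06]), array([-0.   ,  0.003,  0.   ]))
0.07 [ 0.03  0.09 -0.2 ] [-0.     0.073  0.   ]
0.14 [-0.    0.09 -0.47] [-0.     0.143  0.   ]
0.21 [-0.05  0.09 -0.73] [-0.     0.213  0.   ]
0.28 [-0.13  0.09 -0.99] [-0.     0.283  0.   ]
0.35 [-0.22  0.09 -1.24] [-0.     0.353  0.   ]
0.42 [-0.32  0.09 -1.48] [-0.     0.423  0.   ]
0.49 [-0.45  0.09 -1.71] [-0.     0.493  0.   ]
0.56 [-0.59  0.09 -1.94] [-0.     0.563  0.   ]
0.63 [-0.74  0.09 -2.16] [-0.     0.633  0.   ]
0.7 [-0.91  0.09 -2.36] [-0.     0.703  0.   ]
0.77 [-1.1   0.09 -2.55] [-0.     0.773  0.   ]
0.84 [-1.29  0.09 -2.73] [-0.     0.843  0.   ]
0.91 [-1.5   0.09 -2.9 ] [-0.     0.913  0.   ]
0.98 [-1.72  0.09 -3.05] [-0.     0.983  0.   ]
1.05 [-1.95  0.09 -3.18] [-0.     1.053  0.   ]
1.12 [-2.19  0.09 -3.3 ] [-0.     1.123  0.   ]
1.19 [-2.44  0.09 -3.4 ] [-0.     1.193  0.   ]
```

Emit:
jog_arm(plan=[[255,-0.02,0,-0.26,0,0.07,0],[255,-0.05,0,-0.53,0,0.14,0],[255,-0.1,0,-0.79,0,0.21,0],[255,-0.17,0,-1.05,0,0.28,0],[255,-0.26,0,-1.3,0,0.35,0],[255,-0.37,0,-1.54,0,0.42,0],[255,-0.5,0,-1.77,0,0.49,0],[255,-0.64,0,-2.0,0,0.56,0]])

```text
clock: 5.58
tcp_pos: [451.0, 312.0, 73.2]
ee_rot: [3.141, -0.0, 1.929]
ft_force: [-0.9, -3.6, -10.9]
opening: 0.13
```

```bash
python3 - <<'E'
from h import *
o=B0+0
print(rel(*clip(.56)))
for t in np.arange(.56,1.2,.07): P,r=clip(t); print(round(t,2),*rel(P,r))
E
```

```text
(array([0.03, 0.09, 0.06]), array([ 0., -0.,  0.]))
0.56 [0.03 0.09 0.06] [ 0. -0.  0.]
0.63 [ 0.02  0.09 -0.2 ] [0.   0.07 0.  ]
0.7 [-0.02  0.09 -0.47] [0.   0.14 0.  ]
0.77 [-0.07  0.09 -0.73] [0.   0.21 0.  ]
0.84 [-0.14  0.09 -0.98] [0.   0.28 0.  ]
0.91 [-0.23  0.09 -1.23] [0.   0.35 0.  ]
0.98 [-0.34  0.09 -1.48] [0.   0.42 0.  ]
1.05 [-0.46  0.09 -1.71] [0.   0.49 0.  ]
1.12 [-0.6   0.09 -1.94] [0.   0.56 0.  ]
1.19 [-0.76  0.09 -2.16] [0.   0.63 0.  ]
```

Emit:
jog_arm(plan=[[255,0,0,-0.24,0,0.07,0],[255,-0.04,0,-0.5,0,0.14,0],[255,-0.09,0,-0.76,0,0.21,0],[255,-0.16,0,-1.02,0,0.28,0],[255,-0.25,0,-1.27,0,0.35,0],[255,-0.36,0,-1.52,0,0.42,0],[255,-0.48,0,-1.75,0,0.49,0],[255,-0.6,0,-1.95,0,0.55,0]])

```text
clock: 6.25
tcp_pos: [453.4, 305.9, 92.2]
ee_rot: [3.141, -0.553, 1.929]
ft_force: [-0.1, -3.2, -11.7]
opening: 0.134
```

Emit:
jog_arm(plan=[[255,0,0,0,0,0,0],[190,0,0,0,0,0,0],[165,0,0,0,0,0,0],[165,0,0,0,0,0,0],[165,0,0,-1.5,0,0,0],[165,0,0,-3.5,0,0,0],[165,0,0,-5.5,0,0,0],[165,0,0,-7,0,0,0]])

```text
clock: 6.92
tcp_pos: [466.6, 271.2, 153.2]
ee_rot: [3.139, -0.551, 1.93]
ft_force: [0.4, 0.5, -0.4]
opening: 0.352
```

```bash
python3 - <<'E'
from h import *
p=camera_params('wrist'); im=camera('wrist')[...,::-1].copy()
P,r=clip(1.15,29); q=[P,clip(1.15,-6)[0]]
print(proj(p,np.array(q)).round())
cv2.imwrite('pics/w4.png',im); cv2.imwrite('pics/s4.png',camera('scene')[...,::-1])
print(rel([455,290,290],R.from_euler('xyz',[np.pi,0,1.93])))
E
```

```text
[[280. 246.]
 [280. 223.]]
(array([  9.01,  -0.43, -10.46]), array([ 0.005, -0.551, -0.001]))
```

View pics/w4.png

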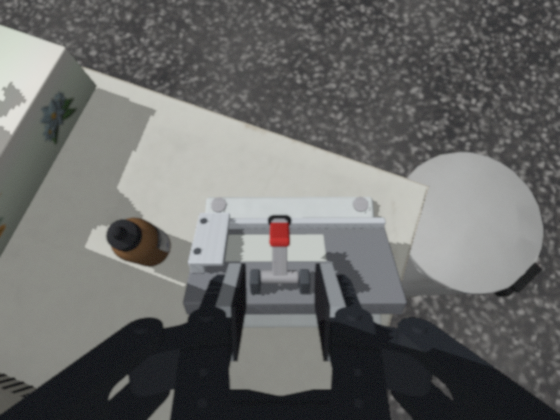

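```bash
python3 - <<'E'
from h import *
p=camera_params('wrist')
for t in(0,1.15): print(t,proj(p,np.array([clip(t,29)[0],clip(t,2)[0],B0+RB.apply([34,3,10])])).round())
E
```

```text
0 [[278. 207.]
 [278. 234.]
 [278. 278.]]
1.15 [[278. 246.]
 [278. 227.]
 [278. 278.]]
```

The tab tip at (280,246) and its base at (280,222) match the open prediction (246 and 227) rather than shut (207 and 234), so the clip stays open. Now back to the carrier.

```bash
python3 - <<'E'
from h import *
print(rel([540,170,330],R.from_euler('xyz',[np.pi,0,1.6])))
E
```

```text
(array([ -1.02,   3.35, -21.3 ]), array([-0.086, -0.547,  0.321]))
```

Emit:
jog_arm(plan=[[150,0,0,-3,0,0,0],[150,0,0,-6,-0.01,-0.07,0.04],[150,0,0.5,-9.5,-0.02,-0.15,0.09],[150,-0.3,1,-12.5,-0.03,-0.23,0.13],[150,-0.5,1.6,-15.5,-0.05,-0.31,0.18],[150,-0.7,2.3,-18.5,-0.06,-0.4,0.23],[150,-0.9,3,-20.5,-0.07,-0.48,0.28],[150,-1,3.4,-21.3,-0.086,-0.547,0.32]])

```text
clock: 7.68
tcp_pos: [541.9, 170.3, 332.6]
ee_rot: [3.135, 0.003, 1.598]
ft_force: [0.4, 0.3, -0.4]
opening: 0.41
```

```bash
python3 - <<'E'
from h import *
print(rel([565,-140,330],R.from_euler('xyz',[np.pi,0,.8])))
E
```

```text
(array([-31.08,   1.45,   0.38]), array([0.008, 0.001, 0.798]))
```

Emit:
jog_arm(plan=[[150,-4,0.2,0,0,0,0.1],[150,-8,0.4,0,0,0,0.2],[150,-12,0.6,0,0,0,0.3],[150,-16,0.8,0,0,0,0.4],[150,-20,1,0,0,0,0.5],[150,-24,1.2,0,0,0,0.6],[150,-28,1.3,0.2,0,0,0.7],[150,-31,1.4,0.3,0,0,0.8]])

```text
clock: 8.35
tcp_pos: [564.5, -141.3, 329.8]
ee_rot: [3.135, -0.002, 0.794]
ft_force: [0.5, 0.7, -0.2]
opening: 0.412
```

```bash
python3 - <<'E'
from h import *
print(rel([525,-419,180],R.from_euler('xyz',[np.pi,0,.135])))
E
```

```text
(array([-22.6 ,  16.55,  15.04]), array([ 0.006, -0.005,  0.659]))
```

Emit:
jog_arm(plan=[[150,-3,2.2,1,0,0,0.1],[150,-6,4.4,2.5,0,0,0.2],[150,-9,6.6,4.5,0,0,0.3],[150,-12,8.8,6.5,0,0,0.4],[150,-15,11,8.5,0,0,0.5],[150,-18,13.2,10.5,0,0,0.6],[150,-20.8,15.2,12.5,0,0,0.66],[150,-22.6,16.5,14.5,0,0,0.66]])

```text
clock: 9.02
tcp_pos: [524.2, -421.0, 183.3]
ee_rot: [3.137, -0.006, 0.129]
ft_force: [0.4, -0.9, 0.0]
opening: 0.409
```

```bash
python3 - <<'E'
from h import *
p=camera_params('wrist'); im=camera('wrist')[...,::-1].copy()
q=[480,-426.5,-1.436]; Rc=R.from_euler('z',q[2]); o=np.array([q[0],q[1],0])
for a in proj(p,Rc.apply([(0,44,40),(-6,49,40),(6,39,40),(-20,50,6),(20,50,6),(20,-50,6),(-20,-50,6)])+o): cv2.drawMarker(im,tuple(int(i) for i in a.round()),(0,255,0),1,8)
cv2.imwrite('pics/w5.png',im)
print(rel(Rc.apply([0,44,10])+o,R.from_euler('xyz',[np.pi,0,q[2]+np.pi/2])))
E
```

```text
(array([ 0.08, -0.21, 16.89]), array([ 0.001, -0.003, -0.004]))
```

View pics/w5.png

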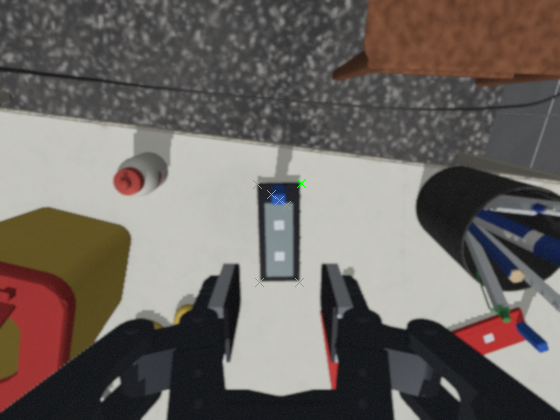

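The markers coincide with the carrier's corners and post within 2 px. Descend and grip.

Emit:
jog_arm(plan=[[150,0.05,-0.1,3,0,0,0],[150,0.1,-0.2,6,0,0,0],[150,0.15,-0.2,9,0,0,0],[150,0.15,-0.2,12,0,0,0],[150,0.15,-0.2,14.5,0,0,0],[150,0.15,-0.2,16.2,0,0,0],[150,0.15,-0.2,16.8,0,0,0],[150,0.15,-0.2,16.8,0,0,0]])

```text
clock: 9.73
tcp_pos: [524.1, -419.4, 8.9]
ee_rot: [-3.14, -0.001, 0.131]
ft_force: [0.1, 0.1, 0.1]
opening: 0.411
```

Emit:
jog_arm(plan=[[255,0,0,0,0,0,0],[255,0,0,0,0,0,0],[255,0,0,0,0,0,0],[255,0,0,0,0,0,0],[255,0,0,0,0,0,0],[255,0,0,0,0,0,0],[255,0,0,0,0,0,0],[255,0,0,0,0,0,0]], newtons=40)

```text
clock: 10.4
tcp_pos: [524.5, -419.6, 9.8]
ee_rot: [-3.141, -0.002, 0.131]
ft_force: [0.1, 2.0, 5.6]
opening: 0.132
```

```bash
python3 - <<'E'
from h import *
q=[480.5,-426.5,-1.436]; Rc=R.from_euler('z',q[2]); o=np.array([q[0],q[1],0]); s=env.read_state()
print('grip in carrier',Rc.inv().apply(s['tcp_pos']-o),s['tcp_pos'])
E
```

```text
grip in carrier [-0.90397609 44.50278662  9.84211414] [ 524.47760554 -419.62356192    9.84211414]
```

```bash
cat >> h.py <<'E'
def load(x,y,z,g=(0,44.5,9.8)):
    return B0+RB.apply(np.array([x,y,z])+g), RB*R.from_matrix(np.array([[0,1,0],[1,0,0],[0,0,-1]]).T)
E
python3 - <<'E'
from h import *
print(rel([550,-310,280],R.from_euler('xyz',[np.pi,0,.2])))
print(load(3,85,70)[0])
E
```

```text
(array([  4.02, -10.55, -27.  ]), array([-0.001, -0.002, -0.069]))
[561.34405571 380.67574376 114.20451645]
```

Emit:
jog_arm(plan=[[255,0,0,-1.5,0,0,0],[255,0,0,-4.5,0,0,0],[255,0,0,-8,0,0,0],[255,0.5,-1,-12,0,0,-0.02],[255,1,-3,-15.5,0,0,-0.03],[255,2,-5,-19,0,0,-0.04],[255,3,-7.5,-22.5,0,0,-0.06],[255,4,-10.5,-25,0,0,-0.07]])

```text
clock: 11.07
tcp_pos: [549.9, -311.3, 262.2]
ee_rot: [3.14, -0.004, 0.201]
ft_force: [1.6, -0.3, -0.4]
opening: 0.132
```

```bash
python3 - <<'E'
from h import *
s=env.read_state();print(s['ft_force'],s['opening'],s['joint_pos'])
print(rel([575,0,290],R.from_euler('xyz',[np.pi,0,.28])))
E
```

```text
[ 1.57044111 -0.28591695 -0.41214799] 0.13182675401651997 [-0.62026914  0.47211634  1.50466825  0.0017036   1.16113962  0.7486441 ]
(array([  8.7 , -29.99,  -2.8 ]), array([ 0.002, -0.004, -0.079]))
```

Emit:
jog_arm(plan=[[255,1.1,-3.7,-0.5,0,0,0],[255,2.2,-7.5,-1,0,0,-0.02],[255,3.3,-11.2,-1.5,0,0,-0.04],[255,4.4,-15,-2,0,0,-0.06],[255,5.5,-18.7,-2.5,0,0,-0.08],[255,6.6,-22.5,-2.8,0,0,-0.08],[255,7.7,-26.2,-2.8,0,0,-0.08],[255,8.7,-30,-2.8,0,0,-0.08]])

```text
clock: 11.73
tcp_pos: [574.9, 1.8, 290.5]
ee_rot: [3.139, -0.004, 0.281]
ft_force: [1.7, -0.7, -1.2]
opening: 0.13
```

```bash
python3 - <<'E'
from h import *
P,r=load(3,90,130)
print(P,rel(P,r))
E
```

```text
[554.86577597 412.27959619 165.03982311] (array([  9.41, -40.02,  12.49]), array([-0.557,  0.017, -0.076]))
```

Emit:
jog_arm(plan=[[255,0.9,-3.8,0.5,-0.03,0,0],[255,1.8,-7.6,1,-0.1,0,-0.01],[255,2.7,-11.4,1.5,-0.18,0,-0.02],[255,3.6,-15.2,2,-0.26,0,-0.04],[255,4.5,-19,2.5,-0.34,0.01,-0.05],[255,5.4,-22.8,3.5,-0.42,0.01,-0.06],[255,6.3,-26.6,4.5,-0.5,0.01,-0.07],[255,7.2,-30.3,5.5,-0.557,0.017,-0.076]])

```text
clock: 12.4
tcp_pos: [559.5, 315.4, 234.9]
ee_rot: [2.578, -0.001, 0.359]
ft_force: [1.4, 0.4, -0.9]
opening: 0.132
```

```bash
python3 - <<'E'
from h import *
P,r=load(3,88,60)
print(P,rel(P,r))
E
```

```text
[566.01434058 376.7509104  105.73196534] (array([  2.76, -11.57,   7.97]), array([ 0.004, -0.002,  0.001]))
```

Emit:
jog_arm(plan=[[255,1.5,-2.5,0,0,0,0],[255,2.8,-5,0.5,0,0,0],[255,2.8,-8,2,0,0,0],[255,2.8,-10.5,3.5,0,0,0],[255,2.8,-11.5,5,0,0,0],[255,2.8,-11.6,7,0,0,0],[255,2.8,-11.6,8,0,0,0],[255,2.8,-11.6,8,0,0,0]])

```text
clock: 13.07
tcp_pos: [566.1, 375.5, 103.4]
ee_rot: [2.577, 0.002, 0.358]
ft_force: [-0.9, 0.3, -0.7]
opening: 0.131
```

```bash
python3 - <<'E'
from h import *
print(rel(*load(3,85,6)), env.read_state()['ft_force'])
p=camera_params('wrist'); im=camera('wrist')[...,::-1].copy()
s=env.read_state(); r=R.from_euler('xyz',s['ee_rot'])
C=lambda v: s['tcp_pos']+r.apply([v[1]-44.5,v[0],-(v[2]-9.8)])
for a in proj(p,np.array([C(v) for v in[(-20,50,6),(20,50,6),(20,-50,6),(-20,-50,6),(-20,-50,0)]])): cv2.drawMarker(im,tuple(int(i) for i in a.round()),(0,255,0),1,8)
for a in proj(p,np.array([B0+RB.apply(v) for v in[(48,88,0),(-20,88,7),(24,-36,12.5),(-26,-36,12.5)]])): cv2.drawMarker(im,tuple(int(i) for i in a.round()),(0,0,255),1,8)
cv2.imwrite('pics/w6.png',im)
E
```

```text
(array([-0.26, -0.01,  5.14]), array([0.005, 0.002, 0.002])) [-0.87936931  0.26897751 -0.68757386]
```

View pics/w6.png

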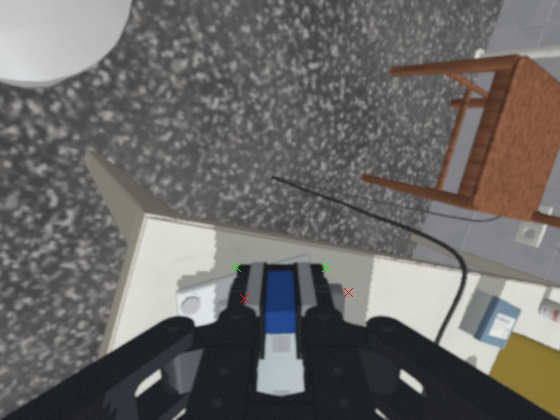

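The carrier's trailing corners, at (237,268) and (326,268), agree with the model, so it sits square in the grip. Lower towards the bed.

Emit:
jog_arm(plan=[[255,-0.1,0,1,0,0,0],[255,-0.2,0,2,0,0,0],[255,-0.25,0,3,0.005,0,0],[255,-0.25,0,3.8,0.005,0,0],[255,-0.25,0,4.5,0.005,0,0],[255,-0.25,0,5,0.005,0,0],[255,-0.25,0,5.2,0.005,0,0],[255,-0.25,0,5.2,0.005,0,0]], newtons=40)

```text
clock: 13.78
tcp_pos: [574.0, 349.0, 60.7]
ee_rot: [2.582, 0.001, 0.358]
ft_force: [-0.7, -1.2, -0.3]
opening: 0.13
```

Emit:
jog_arm(plan=[[255,0,0,0.1,0,0,0],[255,0,0,0.15,0,0,0],[255,0,0,0.2,0,0,0],[255,0,0,0.25,0,0,0],[255,0,0,0.3,0,0,0],[255,0,0,0.35,0,0,0],[255,0,0,0.4,0,0,0],[255,0,0,0.4,0,0,0]])

```text
clock: 14.45
tcp_pos: [574.7, 347.0, 57.2]
ee_rot: [2.582, 0.001, 0.358]
ft_force: [0.1, -0.2, -1.1]
opening: 0.128
```

```bash
cat > st.py <<'E'
from h import *
s=env.read_state(); r=R.from_euler('xyz',s['ee_rot'])
print('carrier in bed',(RB.inv().apply(s['tcp_pos']-B0)-[0,44.5,9.8]).round(1),'F bed',RB.inv().apply(s['ft_force']).round(1),'T bed',RB.inv().apply(s['wrist_torque']).round(2),'op',s['opening'].round(3),s['clock'])
print('rot err',(load(0,0,0)[1].inv()*r).as_rotvec().round(4))
E
python3 st.py
```

```text
Traceback (most recent call last):
  File "st.py", line 3, in <module>
    print('carrier in bed',(RB.inv().apply(s['tcp_pos']-B0)-[0,44.5,9.8]).round(1),'F bed',RB.inv().apply(s['ft_force']).round(1),'T bed',RB.inv().apply(s['wrist_torque']).round(2),'op',s['opening'].round(3),s['clock'])
                                                                                                                                                                                          ^^^^^^^^^^^^^^^^^^
AttributeError: 'float' object has no attribute 'round'
```

```bash
sed -i "s/s\['opening'\].round(3)/round(s['opening'],3)/" st.py; python3 st.py
```

```text
carrier in bed [ 3.4 85.7  2.5] F bed [-0.4  0.1 -1.1] T bed [0.01 0.33 0.01] op 0.128 14.45
rot err [ 0.0004 -0.0007 -0.0005]
```

Emit:
jog_arm(plan=[[255,0,0,0.05,0,0,0],[255,0,0,0.08,0,0,0],[255,0,0,0.11,0,0,0],[255,0,0,0.14,0,0,0],[255,0,0,0.17,0,0,0],[255,0,0,0.2,0,0,0],[255,0,0,0.2,0,0,0],[255,0,0,0.2,0,0,0]])

```text
clock: 15.12
tcp_pos: [575.1, 346.2, 55.9]
ee_rot: [2.582, 0.0, 0.358]
ft_force: [-0.4, 2.7, 3.2]
opening: 0.131
```

```bash
python3 st.py
```

```text
carrier in bed [ 3.4 85.9  0.9] F bed [-0.6  0.6  4.1] T bed [-0.23  0.27 -0.02] op 0.131 15.1167
rot err [ 0.0006 -0.0002 -0.0003]
```

Emit:
jog_arm(plan=[[255,-0.5,0,0.01,0,0,0],[255,-1.3,0,0.01,0,0,0],[255,-2.2,0,0.01,0,0,0],[255,-3.1,0,0.01,0,0,0],[255,-4,0,0.01,0,0,0],[255,-4.8,0,0.01,0,0,0],[255,-5.3,0,0.01,0,0,0],[255,-5.5,0,0.01,0,0,0]])

```text
clock: 15.78
tcp_pos: [522.9, 326.9, 56.1]
ee_rot: [2.582, -0.0, 0.359]
ft_force: [4.0, 5.1, 5.5]
opening: 0.131
```

```bash
python3 st.py; python3 - <<'E'
from h import *
p=camera_params('wrist'); a=camera('wrist')[...,::-1]; b=camera('scene')[...,::-1]
c=cv2.resize(b[280:370,130:250],(560,420),interpolation=cv2.INTER_CUBIC)
cv2.imwrite('pics/w7.png',c)
E
```

```text
carrier in bed [ 3.4 30.2  1.1] F bed [0.1 5.5 6.5] T bed [ 0.79  0.3  -0.02] op 0.131 15.7833
rot err [ 0.0007  0.0006 -0.0006]
```

View pics/w7.png

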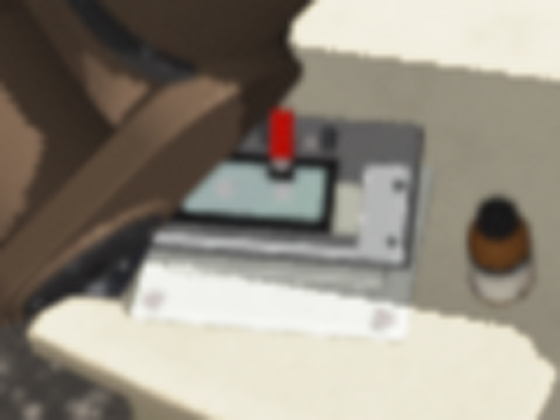

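The scene crop shows the carrier flat on the bed under the raised red clip, with its leading end at about (332,200) short of the lip at (365,200). I'll ease off a little and slide on.

Emit:
jog_arm(plan=[[255,0,0,-0.04,0,0,0],[255,-0.5,0,-0.04,0,0,0],[255,-1,0,-0.04,0,0,0],[255,-1.5,0,-0.04,0,0,0],[255,-2,0,-0.04,0,0,0],[255,-2.3,0,-0.04,0,0,0],[255,-2.5,0,-0.04,0,0,0],[255,-2.5,0,-0.04,0,0,0]])

```text
clock: 16.55
tcp_pos: [498.9, 318.0, 56.3]
ee_rot: [2.582, 0.002, 0.358]
ft_force: [0.4, -0.3, -0.1]
opening: 0.128
```

```bash
python3 st.py
```

```text
carrier in bed [3.5 4.5 1.4] F bed [ 0.3  0.3 -0.3] T bed [0.06 0.3  0.01] op 0.128 16.55
rot err [ 0.0002 -0.0014 -0.0008]
```

Emit:
jog_arm(plan=[[255,0,-0.1,0,0,0,0],[255,0,-0.15,0,0,0,0],[255,0,-0.2,0.02,0,0,0],[255,0,-0.25,0.03,0,0,0],[255,0,-0.28,0.03,0,0,0],[255,0,-0.3,0.03,0,0,0],[255,0,-0.3,0.03,0,0,0],[255,0,-0.3,0.03,0,0,0]])

```text
clock: 17.22
tcp_pos: [498.1, 320.3, 54.5]
ee_rot: [2.582, 0.001, 0.358]
ft_force: [-0.5, 0.4, -0.2]
opening: 0.129
```

```bash
python3 st.py
```

```text
carrier in bed [0.4 4.6 1.1] F bed [-0.6 -0.3  0.2] T bed [0.1  0.19 0.04] op 0.129 17.2167
rot err [ 0.0004 -0.0011 -0.0006]
```

Emit:
jog_arm(plan=[[255,0,-0.04,0.01,0,0,0],[255,0,-0.08,0.01,0,0,0],[255,0,-0.12,0.02,0,0,0],[255,0,-0.16,0.02,0,0,0],[255,0,-0.18,0.02,0,0,0],[255,0,-0.2,0.02,0,0,0],[255,0,-0.2,0.02,0,0,0],[255,0,-0.2,0.02,0,0,0]])

```text
clock: 17.88
tcp_pos: [497.6, 321.8, 53.4]
ee_rot: [2.582, 0.001, 0.358]
ft_force: [-0.9, 0.1, 6.0]
opening: 0.134
```

```bash
python3 st.py
```

```text
carrier in bed [-1.5  4.7  1.1] F bed [ 2.8 -0.9  5.3] T bed [ 0.01 -0.19 -0.01] op 0.134 17.8833
rot err [ 0.0003 -0.0009 -0.0006]
```

Ledge contact at x ≈ -1.5. Now to the wall.

Emit:
jog_arm(plan=[[255,-0.1,0,-0.01,0,0,0],[255,-0.2,0,-0.02,0,0,0],[255,-0.28,0,-0.02,0,0,0],[255,-0.34,0,-0.02,0,0,0],[255,-0.4,0,-0.02,0,0,0],[255,-0.45,0,-0.02,0,0,0],[255,-0.48,0,-0.02,0,0,0],[255,-0.48,0,-0.02,0,0,0]])

```text
clock: 18.55
tcp_pos: [493.3, 320.4, 53.6]
ee_rot: [2.582, 0.0, 0.358]
ft_force: [3.3, 0.4, -0.2]
opening: 0.131
```

```bash
python3 st.py
```

```text
carrier in bed [-1.6  0.2  1.4] F bed [ 0.6  3.2 -0.6] T bed [ 0.52  0.25 -0.05] op 0.131 18.55
rot err [ 0.0006 -0.0002 -0.0006]
```

Emit:
jog_arm(plan=[[255,-0.04,0,0.01,0,0,0],[255,-0.08,-0.01,0.02,0,0,0],[255,-0.1,-0.02,0.03,0,0,0],[255,-0.12,-0.03,0.04,0,0,0],[255,-0.14,-0.03,0.04,0,0,0],[255,-0.14,-0.03,0.04,0,0,0],[255,-0.14,-0.03,0.04,0,0,0],[255,-0.14,-0.03,0.04,0,0,0]])

```text
clock: 19.22
tcp_pos: [493.2, 320.6, 53.7]
ee_rot: [2.583, -0.002, 0.359]
ft_force: [8.1, 2.1, 2.0]
opening: 0.131
```

```bash
python3 st.py
```

```text
carrier in bed [-1.6  0.1  1.5] F bed [1.8 8.3 1.3] T bed [1.23 0.01 0.01] op 0.131 19.2167
rot err [0.0011 0.0027 0.0001]
```

Emit:
jog_arm(plan=[[255,-0.04,0,0.04,0,0,0],[255,-0.04,0,0.04,0,0,0],[220,-0.04,0,0.02,0,0,0],[190,-0.04,0,0,0,0,0],[165,-0.02,0,0,0,0,0],[165,0,0,0,0,0,0],[165,0,0,-0.5,0,0,0],[165,0,0,-1.5,0,0,0]])

```text
clock: 19.88
tcp_pos: [489.9, 327.5, 66.1]
ee_rot: [2.582, -0.0, 0.358]
ft_force: [0.7, -0.2, 0.2]
opening: 0.349
```

Emit:
jog_arm(plan=[[165,0,0,-1.5,0,0,0],[165,0.3,0,-3.5,0,0,0],[165,0.6,0,-6,0,0,0],[165,1,0,-9,0,0,0],[165,1.5,0,-11,0,0,0],[165,2,0,-12,0,0,0],[165,2,0,-12,0,0,0],[165,2,0,-12,0,0,0]])

```text
clock: 20.55
tcp_pos: [485.8, 394.5, 168.2]
ee_rot: [2.583, -0.001, 0.359]
ft_force: [-0.1, 0.9, -0.7]
opening: 0.354
```

```bash
python3 - <<'E'
from h import *
p=camera_params('wrist'); im=camera('wrist')[...,::-1].copy()
for a in proj(p,np.array([B0+RB.apply(v) for v in[(-20,50,6),(20,50,6),(0,44,40),(20,-36,6),(-20,-36,6)]])): cv2.drawMarker(im,tuple(int(i) for i in a.round()),(0,255,0),1,8); print(a.round())
cv2.imwrite('pics/w8.png',im); cv2.imwrite('pics/s8.png',camera('scene')[...,::-1])
for t,b in((1.15,60),(1.12,0)): print(rel(*clip(t,b)))
E
```

```text
[258. 215.]
[306. 215.]
[282. 236.]
[304. 306.]
[260. 306.]
(array([-6.02,  7.57,  7.56]), array([ 0.893,  0.895, -1.379]))
(array([-6.01,  1.99, 10.05]), array([ 0.87 ,  0.872, -1.389]))
```

View pics/w8.png

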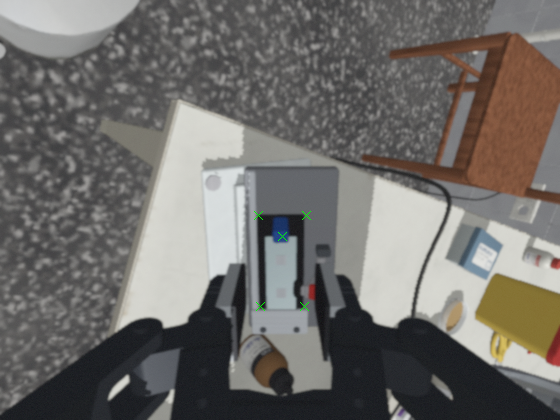

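The carrier lies within about 2 px of its home marks, with its leading end under the lip and the clip still up at (310,290). Now re-orient for the clip.

```bash
python3 - <<'E'
from h import *
P,r=clip(1.12,110); print(P,rel(P,r))
E
```

```text
[474.41189094 251.97282029 185.76327468] (array([-6.03, 11.89,  5.26]), array([ 0.87 ,  0.872, -1.389]))
```

Emit:
jog_arm(plan=[[165,-0.3,0.7,-0.5,0.05,0.05,-0.08],[165,-0.7,1.4,-1,0.105,0.105,-0.168],[165,-1.1,2.1,-1.5,0.16,0.16,-0.255],[165,-1.5,2.9,-2,0.215,0.215,-0.343],[165,-1.9,3.7,-2,0.27,0.27,-0.43],[165,-2.3,4.5,-2,0.325,0.325,-0.518],[165,-2.7,5.2,-2,0.38,0.38,-0.605],[165,-3,6,-2,0.435,0.435,-0.695]])

```text
clock: 21.32
tcp_pos: [470.9, 346.2, 214.4]
ee_rot: [2.965, -0.154, 1.133]
ft_force: [-0.1, 1.0, -0.4]
opening: 0.351
```

```bash
python3 - <<'E'
from h import *
P,r=clip(1.12,80); print(P,rel(P,r))
E
```

```text
[468.83107395 266.89921909 160.34562135] (array([-8.01,  2.38,  4.72]), array([ 0.446,  0.452, -0.718]))
```

Emit:
jog_arm(plan=[[165,-1,0.3,0,0.05,0.05,-0.08],[165,-2,0.6,0,0.105,0.105,-0.168],[165,-3.5,1,0,0.16,0.16,-0.255],[165,-5,1.4,0.5,0.215,0.215,-0.343],[165,-6,1.7,1.2,0.27,0.27,-0.43],[165,-7,2,2,0.33,0.33,-0.525],[165,-7.5,2.2,3,0.39,0.395,-0.63],[165,-8,2.4,3.8,0.446,0.452,-0.718]])

```text
clock: 21.98
tcp_pos: [466.2, 265.8, 169.4]
ee_rot: [3.136, -0.444, 1.719]
ft_force: [-0.3, 0.1, 0.5]
opening: 0.355
```

```bash
python3 - <<'E'
from h import *
for b in(50,0):P,r=clip(1.13,b); print(P,rel(P,r))
p=camera_params('wrist'); im=camera('wrist')[...,::-1].copy()
print(proj(p,np.array([clip(1.15,29)[0],clip(1.15,2)[0]])))
# red tab centroid
h=cv2.cvtColor(im,cv2.COLOR_BGR2HSV); m=((h[...,0]<6)|(h[...,0]>174))&(h[...,1]>180)&(h[...,2]>100); m[:, :230]=0;m[:,330:]=0
ys,xs=np.nonzero(m); print(xs.min(),xs.max(),ys.min(),ys.max(),len(xs))
E
```

```text
[463.4723592  281.23158539 134.97584942] (array([-0.06, -0.06,  3.78]), array([ 0.107,  0.126, -0.183]))
[454.02310607 306.50446582  92.88080067] (array([ 0.51, -0.65,  8.71]), array([ 0.107,  0.126, -0.183]))
[[274.22581003 232.44531657]
 [269.8773896  213.17009296]]
262 280 209 232 307
```

Emit:
jog_arm(plan=[[165,0,0,0.6,0.04,0.05,-0.07],[165,0,0,1.2,0.08,0.095,-0.137],[165,-0.05,-0.05,2,0.107,0.126,-0.183],[165,-0.05,-0.05,2.8,0.107,0.126,-0.183],[165,-0.05,-0.05,3.5,0.107,0.126,-0.183],[165,-0.05,-0.05,3.8,0.107,0.126,-0.183],[165,-0.05,-0.05,3.8,0.107,0.126,-0.183],[165,-0.05,-0.05,3.8,0.107,0.126,-0.183]])

```text
clock: 22.7
tcp_pos: [463.8, 280.5, 132.8]
ee_rot: [3.14, -0.572, 1.942]
ft_force: [-0.1, 0.0, -0.6]
opening: 0.354
```

```bash
python3 - <<'E'
from h import *
P,r=clip(1.14,0); print(P,rel(P,r))
E
```

```text
[454.09841833 306.3030364   93.19425409] (array([0.17, 0.03, 4.82]), array([-0.006,  0.008,  0.011]))
```

Emit:
jog_arm(plan=[[165,0.05,0,1.2,0,0,0],[165,0.1,0.03,2.4,0,0.008,0.01],[165,0.15,0.03,3.6,0,0.008,0.01],[165,0.15,0.03,4.4,0,0.008,0.01],[165,0.15,0.03,4.8,0,0.008,0.01],[165,0.15,0.03,4.8,0,0.008,0.01],[255,0.15,0.03,4.8,0,0.008,0.01],[255,0.15,0.03,4.8,0,0.008,0.01]], newtons=30)

```text
clock: 23.37
tcp_pos: [453.4, 305.8, 93.5]
ee_rot: [-3.135, -0.581, 1.931]
ft_force: [-2.6, -2.8, 2.7]
opening: 0.132
```

Emit:
jog_arm(plan=[[255,0,0,0,0,0,0],[255,0,0,0,0,0,0],[255,0,0,0,0,0,0],[255,0,0,0,0,0,0],[255,0,0,0,0,0,0],[255,0,0,0,0,0,0],[255,0,0,0,0,0,0],[255,0,0,0,0,0,0]])

```text
clock: 24.03
tcp_pos: [453.4, 305.7, 93.5]
ee_rot: [-3.135, -0.581, 1.931]
ft_force: [-1.6, -2.4, 0.6]
opening: 0.127
```

```bash
python3 - <<'E'
from h import *
s=env.read_state(); P0,r0=clip(1.14); d=s['tcp_pos']-P0; print(rel(P0,r0))
R0=R.from_euler('xyz',s['ee_rot'])
for t in np.arange(1.14,.1,-.06): P,r=clip(t); print(round(t,2),(R0.inv().apply(P-P0)/10).round(2),(r0.inv()*r).as_rotvec().round(3)[1])
E
```

```text
(array([0.  , 0.08, 0.04]), array([-0.008, -0.001,  0.002]))
1.14 [0. 0. 0.] 0.0
1.08 [-0.    0.    0.23] -0.06
1.02 [-0.02  0.    0.46] -0.12
0.96 [-0.04  0.01  0.68] -0.18
0.9 [-0.09  0.01  0.91] -0.24
0.84 [-0.14  0.01  1.13] -0.3
0.78 [-0.21  0.01  1.34] -0.36
0.72 [-0.29  0.01  1.56] -0.42
0.66 [-0.38  0.01  1.77] -0.48
0.6 [-0.49  0.01  1.97] -0.54
0.54 [-0.61  0.02  2.16] -0.6
0.48 [-0.74  0.02  2.35] -0.66
0.42 [-0.88  0.02  2.53] -0.72
0.36 [-1.03  0.02  2.7 ] -0.78
0.3 [-1.19  0.02  2.86] -0.84
0.24 [-1.36  0.02  3.01] -0.9
0.18 [-1.54  0.02  3.15] -0.96
0.12 [-1.73  0.02  3.28] -1.02
```

Emit:
jog_arm(plan=[[255,0,0,0.23,0,-0.06,0],[255,-0.02,0,0.46,0,-0.12,0],[255,-0.04,0,0.68,0,-0.18,0],[255,-0.09,0,0.91,0,-0.24,0],[255,-0.14,0,1.13,0,-0.3,0],[255,-0.21,0,1.34,0,-0.36,0],[255,-0.29,0,1.56,0,-0.42,0],[255,-0.38,0,1.77,0,-0.48,0]])

```text
clock: 24.7
tcp_pos: [451.0, 312.3, 77.3]
ee_rot: [-3.137, -0.099, 1.934]
ft_force: [-5.1, -0.8, 4.4]
opening: 0.134
```

```bash
python3 - <<'E'
from h import *
s=env.read_state(); P0,r0=clip(.66); print(rel(P0,r0))
for t in np.arange(.66,.1,-.06): P,r=clip(t); print(round(t,2),*rel(P,r))
E
```

```text
(array([-0.03,  0.08,  0.09]), array([-0.005,  0.001,  0.005]))
0.66 [-0.03  0.08  0.09] [-0.005  0.001  0.005]
0.6 [-0.03  0.08  0.32] [-0.005 -0.059  0.005]
0.54 [-0.05  0.08  0.55] [-0.005 -0.119  0.005]
0.48 [-0.07  0.08  0.77] [-0.005 -0.179  0.005]
0.42 [-0.11  0.09  1.  ] [-0.004 -0.239  0.005]
0.36 [-0.17  0.09  1.22] [-0.004 -0.299  0.006]
0.3 [-0.24  0.09  1.44] [-0.004 -0.359  0.006]
0.24 [-0.32  0.09  1.65] [-0.004 -0.419  0.006]
0.18 [-0.41  0.09  1.86] [-0.004 -0.479  0.006]
0.12 [-0.52  0.09  2.06] [-0.004 -0.539  0.006]
```

Emit:
jog_arm(plan=[[255,-0.01,0,0.25,0,-0.06,0],[255,-0.02,0,0.48,0,-0.12,0],[255,-0.04,0,0.7,0,-0.18,0],[255,-0.08,0,0.93,0,-0.24,0],[255,-0.14,0,1.15,0,-0.3,0],[255,-0.21,0,1.37,0,-0.36,0],[255,-0.29,0,1.58,0,-0.42,0],[255,-0.29,0,1.58,0,-0.42,0]])

```text
clock: 25.37
tcp_pos: [451.0, 311.7, 61.0]
ee_rot: [-3.136, 0.325, 1.937]
ft_force: [0.7, -4.3, 3.5]
opening: 0.133
```

```bash
python3 - <<'E'
from h import *
s=env.read_state(); print(RB.inv().apply(s['ft_force']),rel(*clip(.24)))
for t in (.24,.21,.18,.15,.12,.09): P,r=clip(t); print(round(t,2),*rel(P,r))
E
```

```text
[ 5.44705556 -0.84690945  0.73805278] (array([-0.08,  0.1 ,  0.08]), array([-0.002,  0.005,  0.008]))
0.24 [-0.08  0.1   0.08] [-0.002  0.005  0.008]
0.21 [-0.08  0.1   0.19] [-0.002 -0.025  0.008]
0.18 [-0.08  0.1   0.31] [-0.002 -0.055  0.008]
0.15 [-0.09  0.1   0.42] [-0.002 -0.085  0.008]
0.12 [-0.09  0.1   0.53] [-0.002 -0.115  0.008]
0.09 [-0.11  0.1   0.65] [-0.002 -0.145  0.008]
```

Emit:
jog_arm(plan=[[255,-0.02,0,0.08,0,-0.02,0],[255,-0.02,0,0.15,0,-0.04,0],[255,-0.03,0,0.22,0,-0.06,0],[255,-0.03,0,0.28,0,-0.075,0],[255,-0.03,0,0.32,0,-0.085,0],[255,-0.03,0,0.36,0,-0.095,0],[255,-0.03,0,0.4,0,-0.1,0],[255,-0.03,0,0.4,0,-0.1,0]])

```text
clock: 26.03
tcp_pos: [451.6, 310.6, 58.1]
ee_rot: [-3.137, 0.425, 1.938]
ft_force: [-6.0, 3.0, 12.1]
opening: 0.126
```

```bash
python3 - <<'E'
from h import *
s=env.read_state(); print(RB.inv().apply(s['ft_force']))
for t in (.15,.12,.09): P,r=clip(t); print(round(t,2),*rel(P,r))
E
```

```text
[ 2.26482635 -4.57866948 12.82995313]
0.15 [-0.05  0.08  0.11] [-0.001  0.015  0.008]
0.12 [-0.04  0.08  0.23] [-0.001 -0.015  0.008]
0.09 [-0.04  0.08  0.34] [-0.001 -0.045  0.008]
```

The foot is resting on the carrier (12.8 N normal at about 0.15 rad). Release and back out.

Emit:
jog_arm(plan=[[255,0,0,0.01,0,0,0],[225,0,0,0,0,0,0],[200,0,0,0,0,0,0],[170,0,0,0,0,0,0],[170,0,0,0,0,0,0],[170,0,0,-0.3,0,0,0],[170,0,0,-1,0,0,0],[170,0,0,-2,0,0,0]])

```text
clock: 26.7
tcp_pos: [448.5, 318.3, 76.5]
ee_rot: [-3.136, 0.425, 1.938]
ft_force: [-0.4, -0.5, 0.3]
opening: 0.332
```

Emit:
jog_arm(plan=[[170,0,0,-2,0,0,0],[170,0,0,-4,0,0,0],[170,0,0,-7,0,0,0],[170,0,0,-10,0,0,0],[170,0,0,-12,0,0,0],[170,0,0,-13,0,0,0],[170,0,0,-13,0,0,0],[170,0,0,-13,0,0,0]])

```text
clock: 27.37
tcp_pos: [429.7, 368.5, 194.8]
ee_rot: [-3.136, 0.425, 1.938]
ft_force: [0.6, -0.7, -0.7]
opening: 0.332
```

```bash
python3 - <<'E'
from h import *
p=camera_params('wrist'); im=camera('wrist')[...,::-1].copy()
cv2.imwrite('pics/w9raw.png',im)
q=[B0+RB.apply(np.array(v)+[-1.5,0,1]) for v in[(-20,50,6),(20,50,6),(0,44,40),(20,-36,6),(-20,-36,6),(20,-50,6)]]+[clip(.15,29)[0],clip(.15,2)[0],clip(0,29)[0]]
uv=proj(p,np.array(q)); print(uv.round())
im=cv2.resize(im[100:400,100:500],None,fx=2,fy=2,interpolation=cv2.INTER_CUBIC)
for a in uv: cv2.drawMarker(im,(int(2*a[0]-200),int(2*a[1]-200)),(0,255,0),1,8)
cv2.imwrite('pics/w9.png',im); print(env.read_state()['ft_force'])
E
```

```text
[[335. 173.]
 [334. 219.]
 [333. 202.]
 [236. 218.]
 [236. 172.]
 [220. 218.]
 [281. 205.]
 [281. 196.]
 [281. 198.]]
[-0.25602175  0.12037159 -0.98308755]
```

View pics/w9.png

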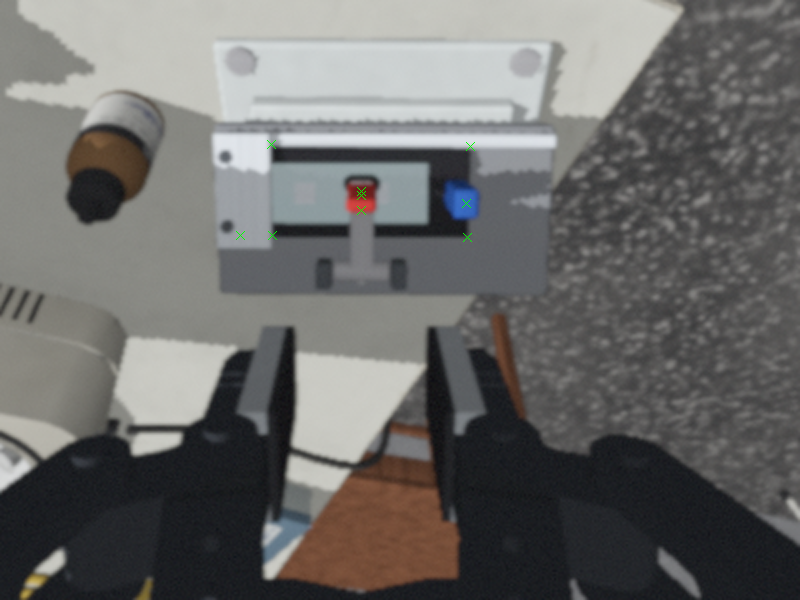

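The final view shows the carrier's corners, at (469,150) and (469,237), on the home marks. Its leading end is under the lip, its lower edge is on the ledge, and the clip foot is down on it at (361,195). The gripper is clear.

```bash
python3 -c "
from bench import job_done; print(job_done())"
```

```text
the job is handed in; nothing more can be done
None
```

The counting chamber is loaded and the job is handed in at about 27 s of the 72 s allowed; the hand-in gave no verdict.

- **Clip opened:** I gripped the tab, swung the clip up past centre and let go. The next wrist picture showed it staying open on its own.
- **Carrier loaded:** I laid it on the bed beyond the clip, slid it under the raised clip and the lip, and brought it against the bottom ledge (about 3 N). I then pressed it against the end wall at about 8 N, where it stopped moving.
- **Clip lowered:** I held the tab all the way down until the foot rested on the carrier at about 0.15 rad (about 13 N on the tool), then released it and backed away.

**Last checks:** the final picture shows the carrier on its home marks within about 1 mm, under the lip and against the ledge, with the clip down on it and the gripper clear. I never touched the bottles, dish or slide box. The brown bottle is still standing by the stand, but I took no final close view of the others.

**Disagreement:** contact with the ledge and bed came about 1.5 mm and 1 mm off my camera estimate of the bed's position. That is within the expected error, and I placed the carrier by contact rather than by the estimate.

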